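Index and press a page-faced block on the dial press

TASK

Press the loose oblong wooden block on the dial press: turn the dial by its pegs until its one oblong nest has clicked in at the front, opposite the column, and lay the block flat in that nest, page side up. Then turn the dial three clicks so that the loaded nest stops under the pad, pull the lever right down, hold it down for a full second and let it come all the way back up. Leave the block in its nest under the pad, and do not disturb the other loose things on the table.

Things in the scene. Friction and masses are not known exactly. Their poses are not given: they have to be found in the camera images.
- block_c (a point): Centre of the oblong block to be pressed: plain wood, 100 x 60 mm (own x by y), 24 mm thick, about 85 g, a printed page on its upper face (own +z). Loose on the table, page up, left of the press; the point is 12 mm above its underside. Two bystander blocks of the same wood, one square, one round, lie near it in any order.
- nest (a point): Centre of the floor of the dial's only oblong nest (the other five are round or square). Floor = the dial's top face, 60 mm above the table, inside a fixed steel frame 6 mm high: opening 105 x 65 mm, long side radial (own x), outside 115 x 75 mm. It turns with the dial at 108 mm radius. Six nests, 60 degrees apart.
- front_station (a point): Fixed point at the dial's top level where a nest's centre stops for loading: the front of the dial, nearest the robot, opposite the column. The dial's upright axis is midway between front_station and ram_station, 108 mm from each. From front_station to ram_station is the press's +x (also the point's own x; its y is to the left).
- ram_station (a point): Fixed point at the dial's top level, straight below the pad's middle, where the loaded nest's centre must stop. A click holds a nest exactly here and another at front_station. Pad 96 x 60 mm, underside 117 mm above the table with the lever up. The frame's arm above it is 70 mm wide, from 75 mm behind the dial axis to the column at 190 mm.
- peg0 (a point): One of six equal upright steel hand pegs on the dial for turning it, 16 mm diameter, from the dial's top (60 mm above the table) up to 105 mm; the point is on its axis at 90 mm. The pegs stand at 162 mm radius from the dial axis, every 60 degrees, midway between the nests; peg0 is 30 degrees counter-clockwise (from above) of the oblong nest. Dial plate 350 mm diameter.
- dial (a joint): Dial angle, rad, growing counter-clockwise seen from above, without end stops; 0 (or 2 pi) with the oblong nest at front_station, pi with it at ram_station. A click stop every 60 degrees: about 5 to 6 N at a peg to leave one, less after; let go between two, it falls into the nearer stop and stays. Front and both sides of the dial are free for turning it.
- lever_knob (a point): Centre of the black ball (36 mm) on the lever's end, over the middle of the dial. The lever swings in the press's upright mid-plane, 170 mm from its fulcrum pin (150 mm behind the dial axis, 240 mm above the table) to the ball. Up: ball 325 mm above the table, 3 mm behind the axis. Right down: 168 mm above the table, 4 mm in front of it.
- lever (a joint): Lever angle, rad: 0 up (rest, 30 degrees above level), 0.96 right down on its stop (25 degrees below level). A spring lifts it back to 0 when let go. Pushing the ball down takes about 3 N at first and 10 to 13 N at the end, where the sprung pad bears on the block.
- square_block: Bystander: square wooden block 70 x 70 x 24 mm with a page on top, loose. Origin at the centre of its underside.
- round_block: Bystander: round wooden block, 76 mm diameter, 24 mm thick, page on top, loose. Origin at the centre of its underside.
- glue: Bystander: white glue bottle, 56 mm diameter, 150 mm tall, standing, loose. Origin at the centre of its underside.
- tin: Bystander: plain tin, 80 mm diameter, 75 mm tall, loose. Origin at the centre of its underside.
- mug: Bystander: white mug, 80 mm diameter, 90 mm tall, loose. Origin at the centre of its underside.
- brush: Bystander: paste brush about 200 mm long lying on the table right of the press. Origin near its middle, underside.
- pad: The rubber-faced pressing pad, 96 x 60 mm, on the ram under the frame's arm; origin at the centre of its underside, 117 mm above the table with the lever up. It goes down with the lever and presses the block in the nest below it.
Things that resemble listed ones, but are neither listed nor needed, are in the scene too. Leave any purple or yellow look-alike of the part that bears block_c alone.

How it is judged (in metres and radians):
On the way, in this order (a step that is already met when the one before it is completed fails the run):
1. the oblong nest rests in the click at the front (horizontal distance between nest and front_station below 0.006 m and velocity of joint dial between -0.1 and 0.1 rad/s), for 0.2 s.
2. the block lies flat in the oblong nest, page up, let go (horizontal distance between block_c and nest below 0.006 m and z of block_c in the frame of nest between 0.009 and 0.015 m and angle between block_c's own z axis and vertical below 0.08 rad and contact force between block and the fingers below 0.2 N), for 0.2 s.
3. the loaded nest rests in the click under the pad, lever still up (horizontal distance between block_c and nest below 0.006 m and z of block_c in the frame of nest between 0.009 and 0.015 m and angle between block_c's own z axis and vertical below 0.08 rad and horizontal distance between nest and ram_station below 0.006 m and velocity of joint dial between -0.1 and 0.1 rad/s and value of joint lever below 0.1 rad), for 0.2 s.
4. the lever is right down and the pad bears on the block, held for about a second (horizontal distance between block_c and nest below 0.006 m and z of block_c in the frame of nest between 0.009 and 0.015 m and angle between block_c's own z axis and vertical below 0.08 rad and horizontal distance between nest and ram_station below 0.006 m and velocity of joint dial between -0.1 and 0.1 rad/s and value of joint lever above 0.9 rad and contact force between pad and block above 8 N), for 0.7 s.
5. the lever is back up (value of joint lever below 0.08 rad), for 0.2 s.
At the end, for the whole second after the job is handed in: The oblong nest rests in its click under the pad (centre within 6 mm of ram_station), the block lies in that nest, page up (centre within 6 mm across, 9 to 15 mm above the nest floor, tilt under 0.08 rad), and the lever is back up (under 0.08 rad), everything still (horizontal distance between block_c and nest below 0.006 m and z of block_c in the frame of nest between 0.009 and 0.015 m and angle between block_c's own z axis and vertical below 0.08 rad and horizontal distance between nest and ram_station below 0.006 m and velocity of joint dial between -0.1 and 0.1 rad/s and value of joint lever below 0.08 rad and linear speed of block below 0.02 m/s); the robot touches nothing.
It fails at once if another loose thing on the table was moved by more than 25 mm (distance of any of square_block, round_block, glue, tin, mug, brush from where it was at the start of the episode above 0.025 m).
It also fails if it takes over 72 s, if anything falls off the work surface, if the arm or the gripper's body presses on something with over 40 N, if the wrist force passes 120 N, or if a joint passes its speed limit or range.

ROBOT

A 6-joint arm with a two-finger parallel gripper is mounted at the origin on the work surface. World frame = base frame: x ahead of the robot, y to its left, z up, the work surface at z = 0. Lengths are in mm, angles in rad, forces in N, time in s.
With the tool pointing down it reaches from about 300 to 825 mm from the base axis. Payload 5.4 kg.
Tool frame: the origin (TCP) lies midway between the tips of the shut fingers; the grasp point (between the pads) lies 19 mm behind it; z points along the fingers, y is the line along which they close (so a half turn about z gives the same grasp; the last joint's range is limited). The gripper opens to 92 mm and grips with 3 to 60 N. Pads are 20 mm wide; open, the fingers measure 128 mm over their backs; the gripper's body (75 mm by 189 mm) begins 69 mm behind the grasp point.
Start: joints at [0.944, 0.158, 1.597, -0, 1.386, -0.21], TCP at [232.788, 525.752, 214.601] pointing down, gripper open.
Joint ranges: [-2.91, 2.91], [-0.94, 2.29], [0.18, 2.7], [-1.29, 4.43], [0.17, 2.64], [-3, 3]. Speed limits (rad/s): [2.57, 2.57, 3.14, 3.14, 3.14, 3.14].

INTERFACE

Orientations are given as a unit quaternion [x, y, z, w].
In Python, from cell import ctrl gives the robot as it stands.
- The arm moves only by the tool arm_command, never from a script. Its argument "motion" is a list that holds one entry, the list of rows, each a list of 4 numbers: the shift along the tool's x, y, z in mm, then the turn about the tool's z in degrees. A call has exactly 5 rows; each row is the pose to reach, as a shift and turn from the pose commanded when the call began, along the tool's axes at that moment; what a row does not reach only later rows make up. A row lasts 1/12 s, in which the tool goes at most 41.7 mm and 7.16 degrees, less where a joint would pass 70% of its speed; a pose out of reach is approached as far as the arm can. A call with a gripper value outside its range is refused whole. "fingers" is the closure, from 0 (fully open) to 1 (shut), set as the call begins (left out, the last holds). The fingers move at their own pace and stop on an object; "squeeze" is the grip in N (left out, the last holds). Time passes only in rows, so rows that repeat a pose let the fingers close, or fill a call up. It gives the time, the measured TCP pose, the force, the opening and the grip force at its end, in the units of the state.
- ctrl.get_state(): the state, without advancing time (a new reading comes with each control period).
- ctrl.snapshot(name): name is "side" or "top" or "wrist"; returns the picture (480x640x3 uint8, blue, green, red); there is no depth.
- ctrl.camera_params(name): a dict with "camera_matrix" (3x3 intrinsics, pixels), "pose" (4x4, takes a point from camera to world coordinates). Camera axes: x right, y down, z forward; pixel columns grow to the right and rows downward; lengths in mm; the calibration is good to about 2 mm. A picture is of the moment at which its call begins: read the wrist's pose just before it. camera_params takes no time and is no camera call; for the wrist camera it gives the pose at the moment of the call.
- ctrl.close_job(): hands the job in; it is judged then, once.
The state is a dict: "t": time; "qpos": joint angles; "qvel": joint speeds; "effort": joint torques, N m; "tcp_pos": TCP position; "ee_rot": TCP orientation; "ft_force": force on the tool from outside, world axes, zero at the start; "wrist_torque": the same for the moment, N m; "opening": finger opening in mm; "finger_force": force on a finger pad.
Only numpy, scipy, OpenCV 4.12 (cv2) and the standard library are available. Lean on these libraries where they do the work, as an engineer would, in place of code of your own. Each camera call takes 0.05 s, during which the arm holds its last target. There are 200 camera calls.

## Working session

There is one attempt and no reset: what is moved stays moved. The work goes in short steps, Python scripts to look and compute and a tool call to move; the robot and the scene stay as the last step left them, time stands still between calls to the robot, and variables do not carry over. Pictures are saved under pics/ and viewed, at most 10 in all, crops included, and the job is handed in when it is done.

Besides the shell and the picture viewer there is one more tool, called as a command line: name --argument value ..., lists and objects as JSON in quotes. arm_command: Moves the arm, as the interface text tells. Its arguments: {"type":"object","properties":{"motion":{"type":"array","items":{"type":"array","items":{"type":"array","items":{"type":"number"}}}},"fingers":{"type":"number"},"squeeze":{"type":"number"}},"required":["motion"]}

```bash
mkdir -p pics; ls
cat > h.py <<'E'
import numpy as np, cv2
from scipy.spatial.transform import Rotation as R
from cell import ctrl
def snap(n,f):
    P=ctrl.camera_params(n); im=ctrl.snapshot(n); cv2.imwrite('pics/'+f,im); 
    np.savez('pics/'+f+'.npz',K=P['camera_matrix'],T=P['pose']); return im
def load(f):
    d=np.load('pics/'+f+'.npz'); return np.array(d['K']),np.array(d['T'])
def p2w(f,u,v,z):
    K,T=load(f); d=T[:3,:3]@np.linalg.solve(K,[u,v,1]); o=T[:3,3]; return o+d*(z-o[2])/d[2]
def w2p(f,p):
    K,T=load(f); c=T[:3,:3].T@(np.array(p,float)-T[:3,3]); c=K@c; return c[:2]/c[2]
def st():
    s=ctrl.get_state(); print('t',round(s['t'],2),'tcp',np.round(s['tcp_pos'],1),'rot',np.round(s['ee_rot'],4),'F',np.round(s['ft_force'],1),'op',s['opening'],'ff',s['finger_force'],'q',np.round(s['qpos'],3))
    return s
def totool(target,s=None):
    s=s or ctrl.get_state(); return R.from_quat(s['ee_rot']).inv().apply(np.array(target)-np.array(s['tcp_pos']))
E
python3 - <<'E'
from h import *
a=snap('top','top0.png'); b=snap('side','side0.png')
for n in('top','side'):
  P=ctrl.camera_params(n); print(np.round(P['pose'],3),np.round(P['camera_matrix'],1))
s=st(); print(np.round(R.from_quat(s['ee_rot']).as_matrix(),3))
E
```

```text
pics
[[-1.300000e-02 -9.950000e-01  9.700000e-02  4.268000e+02]
 [-1.000000e+00  1.500000e-02  1.800000e-02 -2.248500e+01]
 [-1.900000e-02 -9.600000e-02 -9.950000e-01  1.749343e+03]
 [ 0.000000e+00  0.000000e+00  0.000000e+00  1.000000e+00]] [[558.6   0.  323.1]
 [  0.  558.6 248.5]
 [  0.    0.    1. ]]
[[ 1.000000e+00 -1.100000e-02  2.300000e-02  5.133100e+02]
 [-2.500000e-02 -6.900000e-01  7.240000e-01 -9.723860e+02]
 [ 8.000000e-03 -7.240000e-01 -6.900000e-01  1.112046e+03]
 [ 0.000000e+00  0.000000e+00  0.000000e+00  1.000000e+00]] [[513.3   0.  319.1]
 [  0.  513.3 247.1]
 [  0.    0.    1. ]]
t 0.1 tcp [232.5 525.3 213.7] rot [ 2.069e-01  9.784e-01 -7.000e-04 -3.000e-04] F [-0.2 -0.4  0.2] op 91.7234005941318 ff 0.0 q [ 0.944  0.159  1.598  0.     1.386 -0.21 ]
[[-0.914  0.405 -0.001]
 [ 0.405  0.914 -0.001]
 [ 0.    -0.002 -1.   ]]
```

View pics/top0.png

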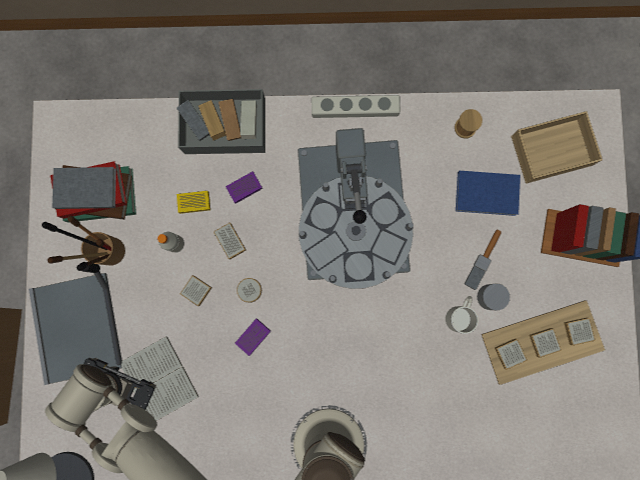

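View pics/side0.png

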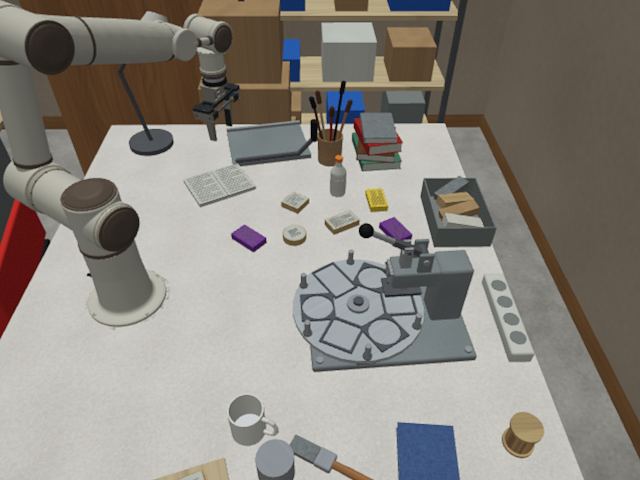

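Overview: possible targets in the top view are the plain wood oblong (230,240), the purple ones (244,187) and (253,337), the yellow one (194,201), the square block (196,290) and the round block (249,290). By the description I choose the wood one at (230,240). Next is a close crop of the block and the dial.

Run:
```python
from h import *
im=cv2.imread('pics/top0.png')
a=cv2.resize(im[215:265,205:255],(400,400),interpolation=cv2.INTER_CUBIC)
b=cv2.resize(im[170:295,290:425],None,fx=4,fy=4,interpolation=cv2.INTER_CUBIC)
c=np.zeros((560,800,3),np.uint8); b=cv2.resize(im[165:295,295:420],(480,500),interpolation=cv2.INTER_CUBIC)
c=np.zeros((500,800,3),np.uint8); c[:320,:320]=cv2.resize(a,(320,320)); c[:,320:]=b
cv2.imwrite('pics/crop0.png',c)
```

```text
(no output)
```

View pics/crop0.png

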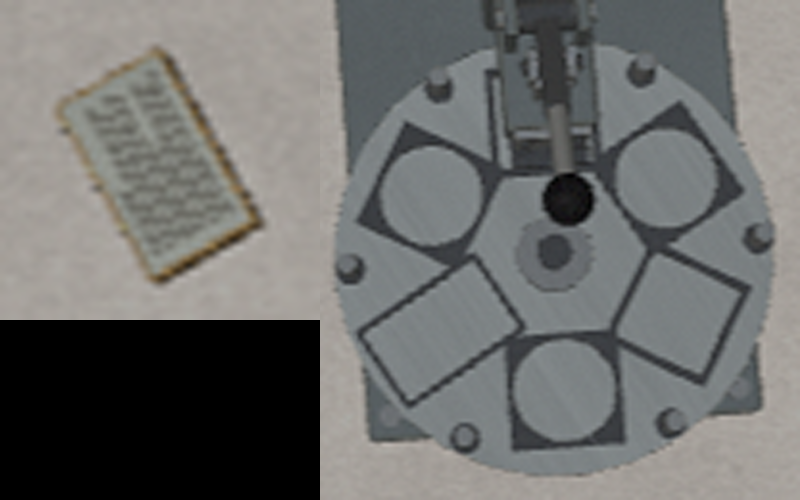

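The crop shows the plain wood block, page up, with corners about (58,105), (158,48), (262,222) and (158,283). The oblong nest is front-left at about (440,330), and the one under the arm is mostly hidden. Front-right (683,315) is square. Next I fit the pegs and the block.

```bash
cat > m.py <<'E'
from h import *
from scipy.optimize import least_squares
f='top0.png'
pg=[(437,82),(642,68),(760,232),(672,420),(465,437),(350,268)]
P=np.array([p2w(f,295+(u-320)/3.84-.4,165+v/3.846-.4,105)[:2] for u,v in pg])
r=np.hypot(*(P-P.mean(0)).T); print(P.round(1),r.round(1))
def res(q):
    best=[]
    for p in P:
        a=q[2]+np.arange(6)*np.pi/3; g=q[:2]+162*np.c_[np.cos(a),np.sin(a)]
        d=g-p; best.append(d[np.argmin(np.hypot(*d.T))])
    return np.ravel(best)
d=P[0]-P.mean(0)
q=least_squares(res,[*P.mean(0),np.arctan2(d[1],d[0])]).x
print('axis',q[:2].round(1),'peg ang mod60',np.degrees(q[2])%60,res(q).round(1))
B=np.array([p2w(f,205+u/6.4-.4,215+v/6.4-.4,24)[:2] for u,v in [(58,105),(158,48),(262,222),(158,283)]])
print('block',B.mean(0).round(1),[np.hypot(*(B[i]-B[i-1])).round(1) for i in range(4)], np.degrees(np.arctan2(*(B[2]-B[1]+B[3]-B[0])[::-1])))
for n,(u,v) in dict(sq=(196,290),rd=(249,290),nest=(295+120/3.84,165+330/3.846),front=(295+245/3.84,165+390/3.846)).items(): print(n,p2w(f,u,v,24 if n in('sq','rd') else 60).round(1))
E
python3 m.py
```

```text
[[ 774.2   -1.2]
 [ 782.5 -160.8]
 [ 652.6 -248.8]
 [ 508.8 -177.6]
 [ 498.   -19. ]
 [ 629.5   67.9]] [160.  158.3 159.3 158.6 159.6 158.3]
axis [640.9 -89.9] peg ang mod60 33.75952500171508 [ 1.5  1.3  3.8 -0.7 -1.1 -2.8 -2.5 -2.3 -2.4  0.7  0.8  3.8]
block [624.2 300.3] [np.float64(100.8), np.float64(56.0), np.float64(100.2), np.float64(58.4)] -150.05343795691914
sq [470.9 403.7  24. ]
rd [468.7 239.2  24. ]
nest [583.4  -1.6  60. ]
front [534.6 -99.4  60. ]
```

```bash
cat >> h.py <<'E'
def go(x,y,z,head,show=True):
    s=st(); M=R.from_quat(s['ee_rot']).as_matrix(); h=np.degrees(np.arctan2(M[1,1],M[0,1]))
    d=totool([x,y,z],s); t=-((head-h+180)%360-180); print('head',h.round(2),'shift',d.round(1),'turn',t.round(2), 'alt',((t+360)%360-180 if t<0 else t-180))
E
python3 -c "
from h import *
go(495.6,-18.3,215,93.76)"
```

```text
t 0.1 tcp [232.5 525.3 213.7] rot [ 2.069e-01  9.784e-01 -7.000e-04 -3.000e-04] F [-0.2 -0.4  0.2] op 91.7234005941318 ff 0.0 q [ 0.944  0.159  1.598  0.     1.386 -0.21 ]
head 66.12 shift [-460.7 -390.6   -0.8] turn -27.64 alt 152.35886838784546
```

arm_command --motion '[[[-29, -24.6, 0, -5.5], [-58, -49.2, 0, -11], [-87, -73.8, 0, -16.5], [-116, -98.4, 0, -22], [-145, -123, 0, -27.6]]]' --fingers 0.65

```text
t: 0.52
tcp_pos: [315.6, 352.9, 214.1]
ee_rot: [-0.035, 0.999, -0.0, -0.0]
ft_force: [0.9, -0.1, 0.5]
opening: 60.6
finger_force: 0.0
```

arm_command --motion '[[[-14, -35, 0, 0], [-28, -70, 0, 0], [-42, -105, 0, 0], [-56, -140, 0, 0], [-70, -175, 0, 0]]]'

```text
t: 0.93
tcp_pos: [396.9, 182.7, 214.3]
ee_rot: [-0.033, 0.999, 0.0, -0.0]
ft_force: [0.7, -0.1, -0.0]
opening: 32.2
finger_force: 0.0
```

arm_command --motion '[[[-14, -35, 0, 0], [-28, -70, 0, 0], [-42, -105, 0, 0], [-56, -140, 0, 0], [-70, -175, 0, 0]]]'

```text
t: 1.35
tcp_pos: [478.2, 12.6, 214.3]
ee_rot: [-0.032, 0.999, 0.0, -0.0]
ft_force: [0.6, 0.6, -0.3]
opening: 32.5
finger_force: 0.0
```

```bash
python3 -c "
from h import *
snap('wrist','w1.png')
go(495.6,-18.3,78,93.76)"
```

```text
t 1.4 tcp [480.6   7.  214.4] rot [-3.020e-02  9.995e-01 -2.100e-03  7.000e-04] F [-1.2 -5.4  0.4] op 32.270833576474836 ff 0.0 q [-0.235 -0.092  1.855 -0.004  1.377 -1.866]
head 93.46 shift [-13.3 -25.6 136.6] turn -0.3 alt 179.70344521892798
```

View pics/w1.png

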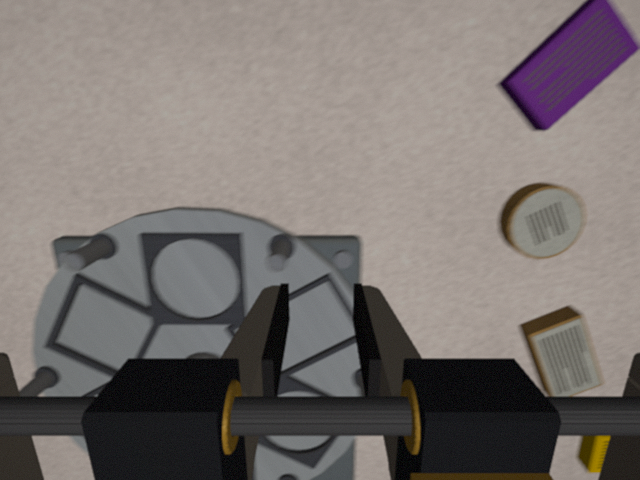

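Run:
```python
from h import *
f='w1.png'
A=np.array([640.9,-89.9])
for a in (153.76,213.76):
  p=A+162*np.array([np.cos(np.radians(a)),np.sin(np.radians(a))])
  print(p.round(1),w2p(f,[*p,105]).round(1),w2p(f,[*p,60]).round(1))
print('front nest',w2p(f,[*(A+108*np.array([np.cos(np.radians(183.76)),np.sin(np.radians(183.76))])),60]).round(1))
im=cv2.imread('pics/w1.png'); cv2.imwrite('pics/w1c.png',cv2.resize(im[200:340,30:380],(800,320),interpolation=cv2.INTER_CUBIC))
```

```text
[495.6 -18.3] [280.5 256.8] [285.6 240.3]
[ 506.2 -179.9] [ 77.  256.9] [107.8 240.4]
front nest [200.1 273.4]
```

View pics/w1c.png

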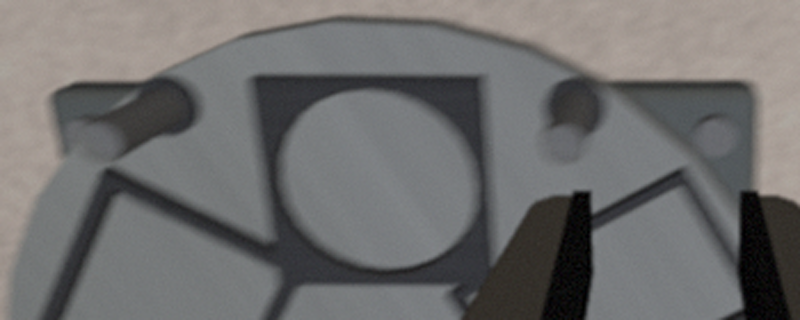

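Wrist view: peg0 top is at about (276,261) and the right-hand peg top at (72,260), both about 3 mm off the prediction. I take the axis as (643,-92).

arm_command --motion '[[[-7, -15, 0, 0], [-15, -31, 0, 0], [-18, -34, 0, 0], [-18, -34, 15, 0], [-18, -34, 30, 0]]]'

```text
t: 1.82
tcp_pos: [498.7, -18.1, 184.8]
ee_rot: [-0.032, 0.999, -0.0, 0.001]
ft_force: [-0.1, -0.2, -0.2]
opening: 32.4
finger_force: 0.0
```

```bash
python3 -c "
from h import *
go(498,-20.5,78,93.76)"
```

```text
t 1.82 tcp [498.7 -18.1 184.8] rot [-3.220e-02  9.995e-01 -1.000e-04  8.000e-04] F [-0.1 -0.2 -0.2] op 32.4220280133025 ff 0.0 q [-0.279 -0.017  1.842  0.     1.315 -1.915]
head 93.69 shift [  1.   -2.3 106.8] turn -0.07 alt 179.93299659399366
```

arm_command --motion '[[[1, -2, 20, 0], [1, -2, 45, 0], [1, -2, 70, 0], [1, -2, 95, 0], [1, -2, 107, 0]]]'

```text
t: 2.23
tcp_pos: [494.7, -18.8, 74.2]
ee_rot: [-0.033, 0.999, 0.001, -0.003]
ft_force: [-0.6, -0.6, 0.4]
opening: 32.4
finger_force: 0.0
```

arm_command --motion '[[[5.3, -10, 0, 0], [9.9, -20.3, 0, 0], [13.8, -30.9, 0, 0], [16.9, -41.8, 0, 0], [19.2, -52.9, 0, 0]]]'

```text
t: 2.65
tcp_pos: [474.0, -70.5, 74.9]
ee_rot: [-0.033, 0.999, 0.005, -0.008]
ft_force: [-19.0, 10.3, 5.4]
opening: 32.4
finger_force: 7.8
```

arm_command --motion '[[[1.6, -11.2, 0, 0], [2.4, -22.4, 0, 0], [2.4, -33.8, 0, 0], [1.6, -45, 0, 0], [0, -56.2, 0, 0]]]'

```text
t: 3.07
tcp_pos: [485.1, -131.2, 78.2]
ee_rot: [-0.033, 0.999, -0.0, 0.0]
ft_force: [-1.2, 1.4, -0.5]
opening: 32.3
finger_force: 0.8
```

arm_command --motion '[[[-2.3, -11.1, 0, 0], [-5.4, -22, 0, 0], [-9.3, -32.6, 0, 0], [-13.9, -42.9, 0, 0], [-19.2, -52.9, 0, 0]]]'

```text
t: 3.48
tcp_pos: [508.7, -183.6, 77.9]
ee_rot: [-0.032, 0.999, -0.0, 0.0]
ft_force: [-0.0, -0.1, -0.1]
opening: 31.9
finger_force: 0.0
```

arm_command --motion '[[[0, 0, 0, 0], [0, 0, 0, 0], [0, 0, -30, 0], [0, 0, -65, 0], [0, 0, -100, 0]]]'

```text
t: 3.9
tcp_pos: [506.7, -180.9, 177.7]
ee_rot: [-0.033, 0.999, 0.001, -0.001]
ft_force: [1.5, -0.7, -0.3]
opening: 31.9
finger_force: 0.0
```

arm_command --motion '[[[20, 20, -30, 0], [40, 45, -60, 0], [60, 65, -80, 0], [65, 70, -80, 0], [65, 70, -80, 0]]]' --fingers 0

```text
t: 4.32
tcp_pos: [438.2, -115.4, 258.9]
ee_rot: [-0.033, 0.999, -0.001, 0.001]
ft_force: [0.3, 0.0, -0.7]
opening: 63.1
finger_force: 0.0
```

```bash
python3 -c "
from h import *
snap('wrist','w2.png');snap('top','top2.png')
go(624.2,300.3,250,120)"
```

```text
t 4.42 tcp [ 438.2 -116.2  256.5] rot [-3.270e-02  9.995e-01  2.000e-04 -5.000e-04] F [-0.6  0.2 -1.7] op 71.71620755205142 ff 0.0 q [-0.527 -0.194  1.862 -0.     1.475 -2.163]
head 93.74 shift [-212.8  403.5    6.5] turn -26.26 alt 153.74440253259036
```

View pics/w2.png

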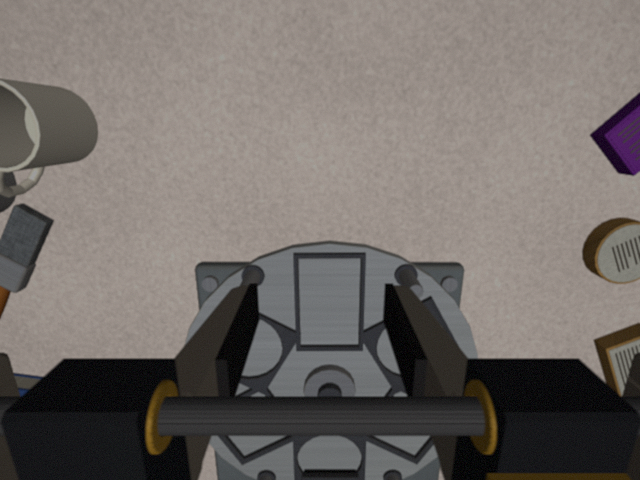

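Wrist view: the oblong nest is now at the front, frame corners about (293,254), (366,253), (368,349) and (297,351).

Run:
```python
from h import *
B=np.array([p2w('w2.png',u,v,66)[:2] for u,v in [(293,254),(366,253),(368,349),(297,351)]])
print(B.round(1),B.mean(0).round(1),[np.hypot(*(B[i]-B[i-1])).round(1) for i in range(4)])
d=(B[2]+B[3]-B[0]-B[1]);print('radial head',np.degrees(np.arctan2(d[1],d[0])))
im=cv2.imread('pics/w2.png'); g=cv2.cvtColor(im,cv2.COLOR_BGR2GRAY)[244:360,285:378]
print([ (r,''.join('#' if x<75 else '.' for x in g[r])) for r in (8,20,40,60,80,100)])
for r in (20,40,60,80): print(244+r,285+np.where(g[r]<78)[0])
for c in (20,30,45,60,70): print(285+c,244+np.where(g[:,c]<78)[0])
print(np.median(g), g[60])
```

```text
[[ 482.6 -141.3]
 [ 476.4  -66.4]
 [ 589.4  -52.4]
 [ 597.5 -131.7]] [536.5 -97.9] [np.float64(115.3), np.float64(75.2), np.float64(113.9), np.float64(79.7)]
radial head 5.918377550016798
[(8, '.............................................................................................'), (20, '.........####...............................................................####.............'), (40, '..........####.............................................................#####.............'), (60, '..........####.............................................................####..............'), (80, '...........####...........................................................####...........####'), (100, '##########.#####........................................................######..############.')]
264 [294 295 296 297 298 361 362 363 364]
284 [295 296 297 298 360 361 362 363 364]
304 [295 296 297 298 359 360 361 362 363]
324 [296 297 298 299 359 360 361 362 363 374 375 376 377]
305 [244 245 253 254 255 256 257 345 346 347 348 349 350]
315 [244 253 254 255 256 257 345 346 347 348 349 350]
330 [253 254 255 256 257 345 346 347 348 349 350]
345 [244 253 254 255 256 257 345 346 347 348 349 350]
355 [244 245 253 254 255 256 257 345 346 347 348 349 350]
116.0 [115 118 117 116 119 114 116 118 114  95  65  52  51  53  78 107 118 115
 117 117 115 118 115 115 116 116 116 115 119 115 116 115 114 118 114 115
 118 116 117 116 115 116 114 116 117 117 115 115 117 115 116 116 116 118
 117 115 113 117 114 114 117 115 116 116 116 117 115 117 115 117 117 118
 119 112  75  44  43  50  56  91 113 115 117 118 117 117 118 116 114 118
 114 115 118]
```

Run:
```python
from h import *
print(np.round(load('w2.png')[1],3))
for z,C in ((66,[(293.1,252.7),(364.9,252.7),(363.2,350.7),(296.4,350.7)]),(66,[(298,257.5),(361,257.5),(358.2,344.5),(300.2,344.5)])):
  B=np.array([p2w('w2.png',u,v,z)[:2] for u,v in C])
  d=(B[2]+B[3]-B[0]-B[1]);print(B.mean(0).round(1),[np.hypot(*(B[i]-B[i-1])).round(1) for i in range(4)],'radial head',np.degrees(np.arctan2(d[1],d[0])))
# same in top view
im=cv2.imread('pics/top2.png'); print([w2p('top2.png',[x,y,66]).round(1) for x,y in ((535,-98),(478,-102))])
g=cv2.cvtColor(im,cv2.COLOR_BGR2GRAY)[240:292,335:385]
for r in range(0,52,5): print(240+r,335+np.where(g[r]<80)[0])
for c in (18,22,26,30): print(335+c,240+np.where(g[:,c]<80)[0])
```

```text
[[-6.70000e-02  9.52000e-01  2.98000e-01  3.54121e+02]
 [ 9.98000e-01  6.50000e-02  1.80000e-02 -1.20439e+02]
 [-2.00000e-03  2.98000e-01 -9.55000e-01  4.29652e+02]
 [ 0.00000e+00  0.00000e+00  0.00000e+00  1.00000e+00]]
[536.6 -99.7] [np.float64(116.4), np.float64(73.9), np.float64(116.3), np.float64(75.0)] radial head 4.665974943531852
[535.2 -99.9] [np.float64(103.1), np.float64(65.1), np.float64(103.1), np.float64(64.7)] radial head 4.06059753335385
[array([358.4, 266.1]), array([360.1, 285.1])]
240 [335 336 375]
245 [339 340 373 374]
250 [341 342 343 346 369 370 371 372 373 374 375]
255 [340 341 342 343 344 345 346 374 375 376 377 378]
260 [337 338 339 346 370]
265 [347 370]
270 [347 360 361 362 370]
275 [348 354 355 356 357 358 359 376 377 378 384]
280 [335 336 351 352 353 354 355 356 366]
285 [349 350 351 352 353 363]
290 [335 336 337 338 339 340 341 342 343 344 345 346 347 348 349 350]
353 [248 277 278 279 280 281 282 283 284 285]
357 [248 272 273 274 275 276 277 278]
361 [247 248 270 271 289]
365 [247 267 282]
```

arm_command --motion '[[[-13, 30, 0, 0], [-28, 65, 0, 0], [-43, 100, 0, 0], [-58, 135, 0, 0], [-73, 170, 0, 0]]]'

```text
t: 4.83
tcp_pos: [500.6, 59.3, 255.3]
ee_rot: [-0.032, 0.999, 0.0, -0.002]
ft_force: [0.2, -1.5, -0.4]
opening: 92.1
finger_force: 0.0
```

arm_command --motion '[[[-15, 35, 0, -5.3], [-30, 70, 0, -10.6], [-45, 105, 0, -15.9], [-60, 140, 10, -21.2], [-75, 172, 30, -26.3]]]'

```text
t: 5.25
tcp_pos: [565.9, 236.7, 227.2]
ee_rot: [-0.261, 0.965, -0.0, 0.001]
ft_force: [0.9, -0.5, 0.2]
opening: 91.6
finger_force: 0.0
```

```bash
python3 -c "
from h import *
go(575,267,200,120)"
```

```text
t 5.25 tcp [565.9 236.7 227.2] rot [-0.2612  0.9653 -0.      0.001 ] F [ 0.9 -0.5  0.2] op 91.59433376880635 ff 0.0 q [ 0.199  0.247  1.47   0.     1.423 -1.9  ]
head 120.29 shift [-23.1  21.6  27.2] turn 0.29 alt -179.7133465081031
```

arm_command --motion '[[[-8, 8, 9, 0], [-16, 15, 20, 0], [-23, 20, 27, 0], [-23, 20, 27, 0], [-23, 20, 27, 0]]]'

```text
t: 5.67
tcp_pos: [573.6, 262.4, 199.3]
ee_rot: [-0.259, 0.966, -0.0, -0.001]
ft_force: [0.8, -0.3, 0.8]
opening: 91.9
finger_force: 0.0
```

```bash
python3 -c "
from h import *
snap('wrist','w3.png')
go(575,267,200,120)"
```

```text
t 5.72 tcp [574.  262.3 200.4] rot [-2.584e-01  9.660e-01 -2.000e-04 -3.000e-04] F [-0.4 -1.3 -0.5] op 91.93616823939907 ff 0.0 q [ 0.238  0.312  1.444 -0.     1.386 -1.856]
head 119.95 shift [-3.2  3.6  0.4] turn -0.05 alt 179.94879353964313
```

View pics/w3.png

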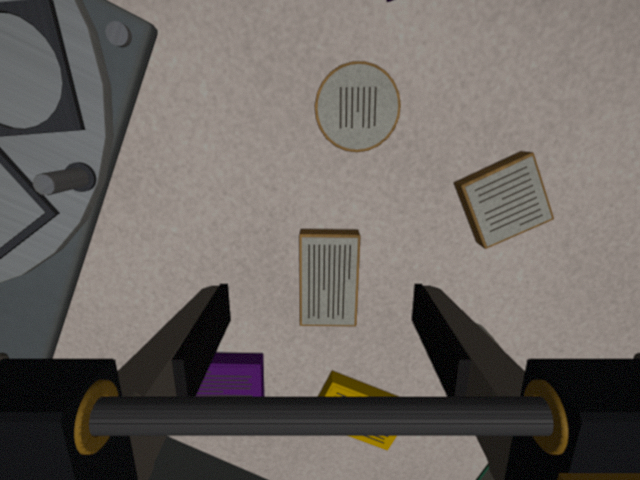

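Wrist view: the block's page face corners are (300,236), (359,236), (355,326) and (301,326). It is wood with a printed page, so the choice is confirmed. Purple and yellow lie beyond it.

Run:
```python
from h import *
B=np.array([p2w('w3.png',u,v,24)[:2] for u,v in [(300,236),(359.3,236.5),(356,326.3),(300.7,326.3)]])
d=(B[2]+B[3]-B[0]-B[1]);print(B.mean(0).round(1),[np.hypot(*(B[i]-B[i-1])).round(1) for i in range(4)],'long head',np.degrees(np.arctan2(d[1],d[0])))
d=(B[2]+B[1]-B[0]-B[3]);print('short head',np.degrees(np.arctan2(d[1],d[0])))
c=B.mean(0)
go(*c,10,120.0)
C=np.array([p2w('w3.png',u,v,24)[:2] for u,v in [(202,353),(263,353),(337,373)]]);print(C.round(0))
```

```text
[626.7 302.7] [np.float64(98.0), np.float64(57.3), np.float64(97.5), np.float64(57.7)] long head 29.593791604487116
short head 119.73349365921237
t 5.72 tcp [574.  262.3 200.4] rot [-2.584e-01  9.660e-01 -2.000e-04 -3.000e-04] F [-0.4 -1.3 -0.5] op 91.93616823939907 ff 0.0 q [ 0.238  0.312  1.444 -0.     1.386 -1.856]
head 119.95 shift [-66.    8.7 190.3] turn -0.05 alt 179.94879353964313
[[764. 226.]
 [732. 283.]
 [714. 364.]]
```

arm_command --motion '[[[-30, 4, 0, 0], [-60, 8, 20, 0], [-66, 8.7, 60, 0.2], [-66, 8.7, 100, 0.2], [-66, 8.7, 140, 0.2]]]'

```text
t: 6.13
tcp_pos: [628.3, 303.2, 60.8]
ee_rot: [-0.257, 0.966, -0.0, 0.002]
ft_force: [0.1, 0.0, -0.5]
opening: 91.9
finger_force: 0.0
```

arm_command --motion '[[[0, 0, 20, 0], [0, 0, 35, 0], [0, 0, 46, 0], [0, 0, 50, 0], [0, 0, 50, 0]]]'

```text
t: 6.55
tcp_pos: [627.3, 303.6, 11.3]
ee_rot: [-0.257, 0.966, -0.0, 0.001]
ft_force: [0.5, 1.0, 1.1]
opening: 91.9
finger_force: 0.0
```

```bash
python3 -c "
from h import *
go(626.5,302.5,10,119.75)"
```

```text
t 6.55 tcp [627.3 303.6  11.3] rot [-2.570e-01  9.664e-01 -0.000e+00  5.000e-04] F [0.5 1.  1.1] op 91.93134481313011 ff 0.0 q [ 0.278  0.668  1.35  -0.     1.122 -1.813]
head 119.79 shift [ 1.2 -0.6  1.3] turn 0.04 alt -179.96012212238378
```

arm_command --motion '[[[1, -0.5, 1.5, 0], [1, -0.5, 1.5, 0], [1, -0.5, 1.5, 0], [1, -0.5, 1.5, 0], [1, -0.5, 1.5, 0]]]' --fingers 1 --squeeze 15

```text
t: 6.97
tcp_pos: [626.4, 303.0, 9.9]
ee_rot: [-0.257, 0.966, -0.0, 0.001]
ft_force: [0.1, -0.5, -0.2]
opening: 60.6
finger_force: 0.2
```

arm_command --motion '[[[0, 0, 0, 0], [0, 0, 0, 0], [0, 0, 0, 0], [0, 0, -8, 0], [0, 0, -30, 0]]]'

```text
t: 7.38
tcp_pos: [622.7, 301.9, 35.2]
ee_rot: [-0.257, 0.966, -0.0, -0.004]
ft_force: [0.2, 0.0, -1.2]
opening: 60.2
finger_force: 15.0
```

arm_command --motion '[[[0, 0, -25, 0], [0, 0, -60, 0], [0, 0, -100, 0], [0, 0, -130, 0], [0, 0, -135, 0]]]'

```text
t: 7.8
tcp_pos: [629.3, 303.9, 182.4]
ee_rot: [-0.257, 0.966, 0.0, 0.006]
ft_force: [1.1, 0.3, -0.2]
opening: 59.5
finger_force: 15.0
```

```bash
python3 -c "
from h import *
snap('wrist','w4.png')
go(476,-104,176,94)
im=cv2.imread('pics/w4.png'); cv2.imwrite('pics/w4c.png',cv2.resize(im[200:400,220:430],None,fx=2.8,fy=2.8,interpolation=cv2.INTER_CUBIC))"
```

```text
t 7.85 tcp [628.6 303.7 180.1] rot [-2.574e-01  9.663e-01  1.000e-04  4.600e-03] F [1.2 0.1 0.5] op 59.88536080705933 ff 14.991062879562378 q [ 0.277  0.49   1.253  0.     1.389 -1.814]
head 119.83 shift [ 335.2 -277.8    1.7] turn 25.83 alt -154.17390586556064
```

View pics/w4c.png

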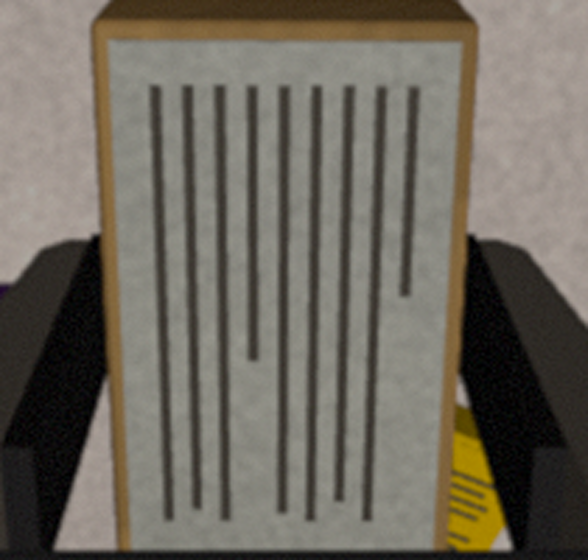

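The block sits square in the grip. Its near top edge runs from crop (94,24) to (476,22). Next I work out its offset along the fingers.

Run:
```python
from h import *
# camera in tool frame from w2 (settled): TCP there
K,T=load('w2.png')
p2=np.array([438.2,-115.8,257.5]);R2=R.from_quat([-.0327,.9995,.0002,-.0005]).as_matrix()
for (u,v) in ((220+94/2.8,200+24/2.8),(220+476/2.8,200+22/2.8)):
  d=R2.T@T[:3,:3]@np.linalg.solve(K,[u,v,1]); o=R2.T@(T[:3,3]-p2)
  print((o+d*((-14.0)-o[2])/d[2]).round(1))
K,T=load('w3.png');p3=np.array([574,262.3,200.4]);R3=R.from_quat([-.2584,.966,-.0002,-.0003]).as_matrix()
print((R3.T@(T[:3,3]-p3)).round(1),(R2.T@(load('w2.png')[1][:3,3]-p2)).round(1))
```

```text
[ 49.8 -28.4 -14. ]
[ 50.3  30.4 -14. ]
[  83.6    0.2 -170. ] [  84.4    0.9 -172.1]
```

arm_command --motion '[[[30, -17, 0, 4], [66, -38, 0, 9.5], [102, -58, 0, 15], [138, -79, 0, 20.5], [175, -100, 0, 25.8]]]'

```text
t: 8.27
tcp_pos: [521.5, 128.5, 171.4]
ee_rot: [-0.033, 0.999, -0.0, -0.002]
ft_force: [0.4, -0.5, -0.2]
opening: 59.9
finger_force: 15.0
```

arm_command --motion '[[[8, -40, 0, 0], [16, -80, 0, 0], [24, -120, 0, 0], [31, -160, 0, 0], [38, -190, 0, 0]]]'

```text
t: 8.68
tcp_pos: [497.8, -64.6, 172.0]
ee_rot: [-0.034, 0.999, 0.0, -0.002]
ft_force: [-0.1, -1.5, -1.0]
opening: 59.8
finger_force: 15.0
```

```bash
python3 -c "
from h import *
go(536,-99.8,100,94)"
```

```text
t 8.68 tcp [497.8 -64.6 172. ] rot [-3.440e-02  9.994e-01  4.000e-04 -1.600e-03] F [-0.1 -1.5 -1. ] op 59.80785005786628 ff 14.992230087518692 q [-3.700e-01  8.000e-03  1.844e+00 -1.000e-03  1.293e+00 -2.009e+00]
head 93.95 shift [-35.9 -37.8  71.9] turn -0.05 alt 179.94504039401693
```

arm_command --motion '[[[-18, -19, 0, 0], [-36, -38, 0, 0], [-36, -38, 20, 0], [-36, -38, 45, 0], [-36, -38, 68, 0]]]'

```text
t: 9.1
tcp_pos: [537.1, -97.6, 103.1]
ee_rot: [-0.035, 0.999, 0.001, -0.001]
ft_force: [0.7, 0.7, -1.1]
opening: 59.7
finger_force: 15.0
```

arm_command --motion '[[[0, 0, 0, 0], [0, 0, 0, 0], [0, 0, 0, 0], [0, 0, 0, 0], [0, 0, 0, 0]]]'

```text
t: 9.52
tcp_pos: [539.3, -98.0, 107.7]
ee_rot: [-0.035, 0.999, -0.001, 0.001]
ft_force: [0.4, 0.3, -0.9]
opening: 59.6
finger_force: 15.0
```

```bash
python3 -c "
from h import *
snap('wrist','w5.png')
go(536,-99.8,70,94)
im=cv2.imread('pics/w5.png'); cv2.imwrite('pics/w5c.png',cv2.resize(im[150:420,180:470],None,fx=2.2,fy=2.2,interpolation=cv2.INTER_CUBIC))"
```

```text
t 9.57 tcp [539.2 -98.  107.5] rot [-3.520e-02  9.994e-01 -5.000e-04  1.100e-03] F [ 0.  -0.5 -0.7] op 59.887859188716945 ff 14.991088807582855 q [-0.4    0.195  1.777 -0.     1.167 -2.041]
head 94.03 shift [ 3.4 -1.5 37.5] turn 0.03 alt -179.97073919985024
```

View pics/w5c.png

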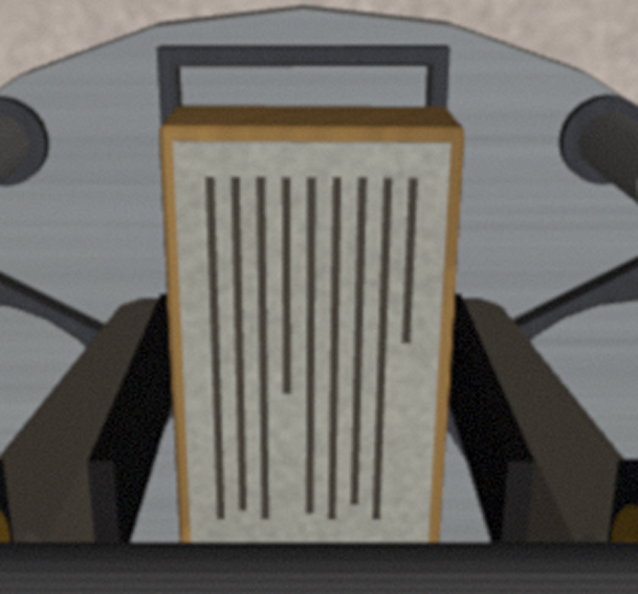

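The block is parallel with the nest. Nest frame outer corners are crop (158,46) and (449,46), inner (180,65) and (427,65). The block's near bottom edge runs from (180,107) to (447,107) and its top edge from (161,127) to (462,127).

Run:
```python
from h import *
f='w5.png'; p=np.array([539.2,-98,107.5]); Rt=R.from_euler('z',0)
h=np.radians(94); M=np.array([[-np.sin(h),np.cos(h)],[np.cos(h),np.sin(h)]]) # columns below
X=np.array([np.cos(h+np.pi/2),np.sin(h+np.pi/2)]);Y=np.array([np.cos(h),np.sin(h)])
for n,z,c in (('outer',66,[(158,46),(449,46)]),('inner',66,[(180,65),(427,65)]),('bbot',97.3,[(180,107),(447,107)]),('btop',121.3,[(161,127),(462,127)])):
  for u,v in c:
    w=p2w(f,180+u/2.2,150+v/2.2,z)[:2]-p[:2]; print(n,(w@X).round(1),(w@Y).round(1))
```

```text
outer 59.5 -38.8
outer 59.6 35.6
inner 54.7 -33.4
inner 54.8 30.2
bbot 49.7 -28.9
bbot 49.8 30.7
btop 50.3 -28.9
btop 50.4 29.8
```

arm_command --motion '[[[2.5, -2.2, 8, 0], [2.5, -2.2, 18, 0], [2.5, -2.2, 26, 0], [2.5, -2.2, 28, 0], [2.5, -2.2, 28, 0]]]'

```text
t: 9.98
tcp_pos: [534.9, -99.7, 76.5]
ee_rot: [-0.035, 0.999, 0.001, -0.001]
ft_force: [0.5, -0.2, -0.6]
opening: 60.0
finger_force: 15.0
```

```bash
python3 -c "
from h import *
snap('wrist','w6.png')
go(536,-99.8,70,94)
im=cv2.imread('pics/w6.png'); cv2.imwrite('pics/w6c.png',cv2.resize(im[170:260,220:430],None,fx=3.8,fy=3.8,interpolation=cv2.INTER_CUBIC))"
```

```text
t 10.03 tcp [535.5 -99.9  77.3] rot [-3.510e-02  9.994e-01  3.000e-04 -7.000e-04] F [-0.8 -0.1 -0.9] op 60.05629515854556 ff 14.991125911474228 q [-0.406  0.231  1.801 -0.     1.11  -2.047]
head 94.02 shift [-0.6  0.   7.3] turn 0.02 alt -179.9795128798988
```

View pics/w6c.png

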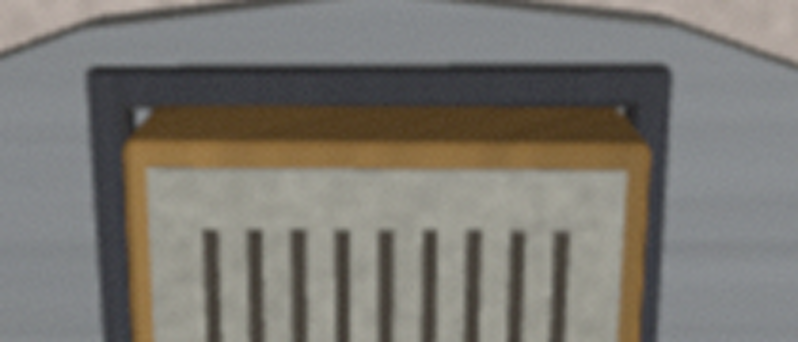

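Frame outer edge is at crop v=67, u 89 to 670. The block's bottom edge is at v≈107, u about 147 to 618, so it is centred sideways.

Run:
```python
from h import *
f='w6.png'; p=np.array([535.5,-99.9,77.3]); h=np.radians(94)
X=np.array([np.cos(h+np.pi/2),np.sin(h+np.pi/2)]);Y=np.array([np.cos(h),np.sin(h)])
for n,z,c in (('outer',66,[(89,67),(670,67)]),('inner',66,[(133,105),(632,105)]),('bbot',67.1,[(147,107),(618,107)]),('btop',91.1,[(123,141),(652,141)])):
  for u,v in c:
    w=p2w(f,220+u/3.8,170+v/3.8,z)[:2]-p[:2]; print(n,(w@X).round(1),(w@Y).round(1))
im=cv2.imread('pics/w6.png').astype(int)
for u in (300,325,350): print([tuple(im[v,u]) for v in range(186,210)])
```

```text
outer 55.8 -37.3
outer 55.9 37.3
inner 50.9 -31.9
inner 51.0 32.7
bbot 50.9 -29.9
bbot 50.9 30.7
btop 51.4 -28.8
btop 51.4 30.6
[(np.int64(122), np.int64(118), np.int64(115)), (np.int64(79), np.int64(78), np.int64(74)), (np.int64(45), np.int64(43), np.int64(42)), (np.int64(57), np.int64(53), np.int64(53)), (np.int64(66), np.int64(62), np.int64(62)), (np.int64(70), np.int64(66), np.int64(65)), (np.int64(66), np.int64(62), np.int64(59)), (np.int64(68), np.int64(62), np.int64(61)), (np.int64(62), np.int64(56), np.int64(55)), (np.int64(67), np.int64(64), np.int64(61)), (np.int64(62), np.int64(60), np.int64(56)), (np.int64(56), np.int64(62), np.int64(70)), (np.int64(39), np.int64(62), np.int64(76)), (np.int64(35), np.int64(63), np.int64(84)), (np.int64(37), np.int64(64), np.int64(85)), (np.int64(36), np.int64(66), np.int64(85)), (np.int64(35), np.int64(63), np.int64(81)), (np.int64(36), np.int64(64), np.int64(83)), (np.int64(36), np.int64(64), np.int64(84)), (np.int64(36), np.int64(63), np.int64(84)), (np.int64(40), np.int64(69), np.int64(91)), (np.int64(53), np.int64(91), np.int64(119)),
[... 1520 characters left out ...]
64(65), np.int64(62), np.int64(60)), (np.int64(65), np.int64(59), np.int64(58)), (np.int64(62), np.int64(58), np.int64(55)), (np.int64(50), np.int64(53), np.int64(56)), (np.int64(39), np.int64(53), np.int64(70)), (np.int64(36), np.int64(61), np.int64(79)), (np.int64(28), np.int64(59), np.int64(79)), (np.int64(37), np.int64(63), np.int64(82)), (np.int64(35), np.int64(62), np.int64(84)), (np.int64(34), np.int64(63), np.int64(82)), (np.int64(39), np.int64(65), np.int64(85)), (np.int64(31), np.int64(58), np.int64(78)), (np.int64(31), np.int64(59), np.int64(80)), (np.int64(43), np.int64(75), np.int64(101)), (np.int64(54), np.int64(94), np.int64(122)), (np.int64(59), np.int64(100), np.int64(130))]
```

arm_command --motion '[[[0, 0, 0, 0], [0, 0, 0, 0], [0, 0, 0, 0], [0, 0, 0, 0], [0, 0, 0, 0]]]'

```text
t: 10.45
tcp_pos: [536.2, -100.1, 78.4]
ee_rot: [-0.035, 0.999, -0.0, 0.0]
ft_force: [0.4, -0.2, -0.3]
opening: 59.9
finger_force: 15.0
```

```bash
cat > rel.py <<'E'
import sys
from h import *
f=sys.argv[1]; im=snap('wrist',f).astype(float); s=st(); p=np.array(s['tcp_pos']); h=np.radians(94)
X=np.array([np.cos(h+np.pi/2),np.sin(h+np.pi/2)])
g=im.mean(2); br=im[:,:,2]-im[:,:,0]
o=[];b=[]
for u in range(285,375,6):
  c=g[:,u]; v0=next(v for v in range(175,230) if c[v]<85); vo=v0-1+(c[v0-1]-85)/(c[v0-1]-c[v0])
  k=br[:,u]; v1=next(v for v in range(v0,240) if k[v]>20); vb=v1-1+(20-k[v1-1])/(k[v1]-k[v1-1])
  k2=im[:,u,2]; v2=next(v for v in range(v1+2,260) if k2[v]>105)
  o.append((p2w(f,u,vo,66)[:2]-p[:2])@X); b.append((p2w(f,u,vb,p[2]-10.2)[:2]-p[:2])@X)
print('nest x',np.median(o)-57.5,'block x',np.median(b)-50,'shift',np.median(o)-np.median(b)-7.5)
E
python3 rel.py w7.png
```

```text
t 10.5 tcp [ 536.1 -100.1   78.3] rot [-3.510e-02  9.994e-01 -1.000e-04  2.000e-04] F [ 0.1  0.2 -0.4] op 60.062908329749824 ff 14.991108477115631 q [-0.406  0.23   1.801  0.     1.11  -2.047]
nest x -0.5756350103660424 block x 0.08954149088260266 shift -0.665176501248645
```

arm_command --motion '[[[-0.7, 0, 1, 0], [-0.7, 0, 2.5, 0], [-0.7, 0, 4, 0], [-0.7, 0, 5.5, 0], [-0.7, 0, 6.5, 0]]]'

```text
t: 10.92
tcp_pos: [536.5, -100.0, 71.2]
ee_rot: [-0.035, 0.999, 0.0, -0.0]
ft_force: [0.8, -0.1, -1.0]
opening: 59.8
finger_force: 15.0
```

```bash
python3 -c "
from h import *
go(536.8,-100,70,94)"
```

```text
t 10.92 tcp [ 536.5 -100.    71.2] rot [-3.510e-02  9.994e-01  1.000e-04 -2.000e-04] F [ 0.8 -0.1 -1. ] op 59.84589512336472 ff 14.991118311882019 q [-0.406  0.242  1.803  0.     1.098 -2.047]
head 94.02 shift [-0.3 -0.1  1.2] turn 0.02 alt -179.98224394590886
```

arm_command --motion '[[[0, 0, 1, 0], [0, 0, 1, 0], [0, 0, 1, 0], [0, 0, 1, 0], [0, 0, 1, 0]]]'

```text
t: 11.33
tcp_pos: [536.8, -100.1, 70.7]
ee_rot: [-0.035, 0.999, -0.0, 0.0]
ft_force: [0.1, -0.2, 0.0]
opening: 60.0
finger_force: 15.0
```

arm_command --motion '[[[0, 0, 0, 0], [0, 0, 0, 0], [0, 0, 0, 0], [0, 0, 0, 0], [0, 0, 0, 0]]]' --fingers 0.15

```text
t: 11.75
tcp_pos: [536.7, -100.1, 70.7]
ee_rot: [-0.035, 0.999, -0.0, 0.0]
ft_force: [-0.4, -0.2, 0.8]
opening: 78.7
finger_force: 0.0
```

arm_command --motion '[[[0, 0, -5, 0], [0, 0, -15, 0], [0, 0, -40, 0], [0, 0, -80, 0], [0, 0, -115, 0]]]'

```text
t: 12.17
tcp_pos: [536.3, -99.9, 187.8]
ee_rot: [-0.035, 0.999, 0.0, -0.0]
ft_force: [-0.1, 0.5, 0.3]
opening: 77.8
finger_force: 0.0
```

arm_command --motion '[[[40, 0, 0, 0], [80, 0, 0, 0], [90, 0, -20, 0], [90, 0, -40, 0], [90, 0, -40, 0]]]'

```text
t: 12.58
tcp_pos: [448.2, -107.4, 230.3]
ee_rot: [-0.035, 0.999, -0.002, 0.003]
ft_force: [0.7, -0.7, 1.1]
opening: 77.9
finger_force: 0.0
```

```bash
python3 -c "
from h import *
snap('wrist','w8.png')
M=536.8,-99.9
go(498,-20.5,230,93.9)"
```

```text
t 12.63 tcp [ 448.2 -107.2  228.7] rot [-0.0349  0.9994 -0.0016  0.0027] F [-0.2 -0.7  0.3] op 78.20131798018534 ff 0.0 q [-0.498 -0.163  1.89   0.     1.408 -2.139]
head 94.0 shift [-55.8  83.   -1.3] turn 0.1 alt -179.89961907200177
```

View pics/w8.png

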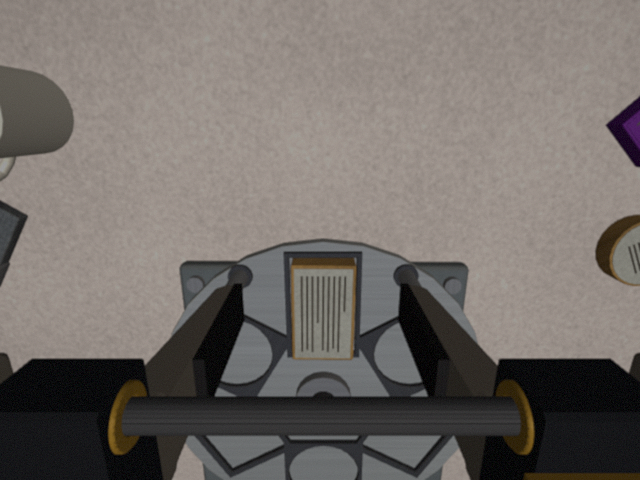

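The block lies in the nest, centred in the frame at about (323,310), page up. Next come the three clicks, again pulling the front-left peg to the right.

arm_command --motion '[[[-20, 30, 0, 0], [-40, 60, 0, 0], [-57, 82, 10, 0], [-57, 82, 40, 0], [-57, 82, 75, 0]]]' --fingers 0.65

```text
t: 13.05
tcp_pos: [500.6, -19.5, 151.5]
ee_rot: [-0.037, 0.999, -0.001, 0.003]
ft_force: [0.1, -0.2, 0.7]
opening: 47.0
finger_force: 0.0
```

arm_command --motion '[[[0, 0, 0, 0], [0, 0, 0, 0], [0, 0, 0, 0], [0, 0, 0, 0], [0, 0, 0, 0]]]'

```text
t: 13.47
tcp_pos: [499.4, -21.2, 152.8]
ee_rot: [-0.035, 0.999, -0.001, 0.002]
ft_force: [-0.1, -0.5, 0.8]
opening: 32.2
finger_force: 0.0
```

```bash
python3 -c "
from h import *
go(499.1,-21.4,78,94)"
```

```text
t 13.47 tcp [499.4 -21.2 152.8] rot [-3.480e-02  9.994e-01 -6.000e-04  1.800e-03] F [-0.1 -0.5  0.8] op 32.195914059996205 ff 0.0 q [-0.285  0.017  1.875  0.     1.247 -1.925]
head 93.99 shift [ 0.6 -0.1 74.8] turn -0.01 alt 179.99008616559973
```

arm_command --motion '[[[0, 0, 20, 0], [0, 0, 45, 0], [0, 0, 65, 0], [0, 0, 74, 0], [0, 0, 74, 0]]]'

```text
t: 13.88
tcp_pos: [496.9, -20.4, 75.5]
ee_rot: [-0.035, 0.999, 0.0, -0.001]
ft_force: [0.3, 0.7, 0.4]
opening: 32.3
finger_force: 0.0
```

arm_command --motion '[[[5.3, -10, 0, 0], [9.9, -20.3, 0, 0], [13.8, -30.9, 0, 0], [16.9, -41.8, 0, 0], [19.2, -52.9, 0, 0]]]'

```text
t: 14.3
tcp_pos: [480.4, -73.6, 77.3]
ee_rot: [-0.035, 0.999, 0.002, -0.002]
ft_force: [-5.6, 6.7, 0.8]
opening: 32.1
finger_force: 3.6
```

arm_command --motion '[[[1.6, -11.2, 0, 0], [2.4, -22.4, 0, 0], [2.4, -33.8, 0, 0], [1.6, -45, 0, 0], [0, -56.2, 0, 0]]]'

```text
t: 14.72
tcp_pos: [486.9, -132.2, 77.8]
ee_rot: [-0.035, 0.999, -0.0, 0.001]
ft_force: [-1.0, 2.1, 0.3]
opening: 32.1
finger_force: 0.7
```

arm_command --motion '[[[-2.3, -11.1, 0, 0], [-5.4, -22, 0, 0], [-9.3, -32.6, 0, 0], [-13.9, -42.9, 0, 0], [-19.2, -52.9, 0, 0]]]'

```text
t: 15.13
tcp_pos: [510.3, -183.6, 76.9]
ee_rot: [-0.035, 0.999, -0.0, 0.0]
ft_force: [-0.1, -1.1, 0.4]
opening: 32.2
finger_force: 0.0
```

arm_command --motion '[[[0, 0, 0, 0], [0, 0, 0, 0], [0, 0, 0, 0], [0, 0, -25, 0], [0, 0, -60, 0]]]'

```text
t: 15.55
tcp_pos: [506.4, -179.9, 133.5]
ee_rot: [-0.035, 0.999, 0.003, -0.004]
ft_force: [0.6, 0.1, 0.9]
opening: 32.1
finger_force: 0.0
```

arm_command --motion '[[[0, 30, 0, 0], [0, 65, 0, 0], [0, 100, 0, 0], [0, 135, 0, 0], [0, 162, 0, 0]]]'

```text
t: 15.97
tcp_pos: [497.0, -17.7, 136.5]
ee_rot: [-0.036, 0.999, 0.0, -0.0]
ft_force: [-0.3, 0.1, 0.1]
opening: 32.2
finger_force: 0.0
```

arm_command --motion '[[[0, 0, 0, 0], [0, 0, 0, 0], [0, 0, 0, 0], [0, 0, 0, 0], [0, 0, 0, 0]]]'

```text
t: 16.38
tcp_pos: [498.1, -21.6, 136.6]
ee_rot: [-0.034, 0.999, -0.0, 0.0]
ft_force: [0.1, 0.8, -0.5]
opening: 32.4
finger_force: 0.0
```

```bash
cat > chk.py <<'E'
import sys
from h import *
f=sys.argv[1]; im=snap('top',f)
A=np.array([640.9,-89.9])
# compare the dial's pegs/nests to expectation: brownish/bright page colour inside each nest position (top-view axis estimate)
for k in range(6):
  a=np.radians(184+60*k); p=[*(A+108*np.array([np.cos(a),np.sin(a)])),84]; u,v=w2p(f,p).round().astype(int)
  c=im[v-3:v+4,u-3:u+4].reshape(-1,3).astype(float); print(60*k,(u,v),c.mean(0).round(),c.std(0).round(1))
E
python3 chk.py t3.png; python3 -c "
from h import *
go(499.1,-21.4,78,94)"
```

```text
0 (np.int64(358), np.int64(266)) [ 91. 101. 104.] [27.  29.8 29.5]
60 (np.int64(388), np.int64(246)) [115. 122. 121.] [14.8 14.9 13.9]
120 (np.int64(385), np.int64(210)) [135. 133. 127.] [2.3 2.2 2.2]
180 (np.int64(352), np.int64(195)) [90. 89. 85.] [11.2 10.7  9.8]
240 (np.int64(323), np.int64(215)) [131. 129. 124.] [1.1 1.2 1. ]
300 (np.int64(326), np.int64(251)) [110. 112. 110.] [28.6 23.8 20.4]
t 16.43 tcp [498.1 -21.5 136.6] rot [-3.430e-02  9.994e-01 -1.000e-04 -0.000e+00] F [ 0.  -0.8 -0.2] op 31.84298571593385 ff 0.0 q [-0.286  0.035  1.89  -0.     1.217 -1.925]
head 93.93 shift [-1.   0.1 58.6] turn -0.07 alt 179.93253668144382
```

arm_command --motion '[[[0, 0, 15, 0], [0, 0, 35, 0], [0, 0, 52, 0], [0, 0, 58, 0], [0, 0, 58, 0]]]'

```text
t: 16.85
tcp_pos: [496.6, -20.7, 76.9]
ee_rot: [-0.035, 0.999, 0.001, -0.002]
ft_force: [-0.2, 0.1, -0.2]
opening: 32.2
finger_force: 0.0
```

arm_command --motion '[[[5.3, -10, 0, 0], [9.9, -20.3, 0, 0], [13.8, -30.9, 0, 0], [16.9, -41.8, 0, 0], [19.2, -52.9, 0, 0]]]'

```text
t: 17.27
tcp_pos: [480.0, -73.5, 78.6]
ee_rot: [-0.035, 0.999, 0.002, -0.002]
ft_force: [-5.9, 6.6, 1.2]
opening: 32.1
finger_force: 3.6
```

arm_command --motion '[[[1.6, -11.2, 0, 0], [2.4, -22.4, 0, 0], [2.4, -33.8, 0, 0], [1.6, -45, 0, 0], [0, -56.2, 0, 0]]]'

```text
t: 17.68
tcp_pos: [486.5, -132.0, 79.4]
ee_rot: [-0.035, 0.999, -0.0, 0.0]
ft_force: [-1.3, 0.8, -0.4]
opening: 32.0
finger_force: 0.7
```

arm_command --motion '[[[-2.3, -11.1, 0, 0], [-5.4, -22, 0, 0], [-9.3, -32.6, 0, 0], [-13.9, -42.9, 0, 0], [-19.2, -52.9, 0, 0]]]'

```text
t: 18.1
tcp_pos: [510.3, -183.6, 78.9]
ee_rot: [-0.035, 0.999, -0.0, 0.0]
ft_force: [-0.2, -0.1, 0.5]
opening: 31.8
finger_force: 0.0
```

arm_command --motion '[[[0, 0, 0, 0], [0, 0, 0, 0], [0, 0, 0, 0], [0, 0, -25, 0], [0, 0, -60, 0]]]'

```text
t: 18.52
tcp_pos: [506.5, -179.9, 135.5]
ee_rot: [-0.035, 0.999, 0.003, -0.004]
ft_force: [0.5, -0.8, 0.9]
opening: 32.4
finger_force: 0.0
```

arm_command --motion '[[[0, 30, 0, 0], [0, 65, 0, 0], [0, 100, 0, 0], [0, 135, 0, 0], [0, 162, 0, 0]]]'

```text
t: 18.93
tcp_pos: [497.0, -17.7, 138.5]
ee_rot: [-0.036, 0.999, 0.0, -0.0]
ft_force: [-0.4, -0.1, -1.1]
opening: 32.1
finger_force: 0.0
```

arm_command --motion '[[[0, 0, 0, 0], [0, 0, 0, 0], [0, 0, 0, 0], [0, 0, 0, 0], [0, 0, 0, 0]]]'

```text
t: 19.35
tcp_pos: [498.1, -21.6, 138.6]
ee_rot: [-0.034, 0.999, -0.0, -0.0]
ft_force: [-0.7, 0.8, -0.9]
opening: 31.8
finger_force: 0.0
```

```bash
python3 chk.py t4.png; python3 -c "
from h import *
go(499.1,-21.4,78,94)"
```

```text
0 (np.int64(358), np.int64(266)) [ 91. 102. 105.] [26.8 29.5 29.1]
60 (np.int64(388), np.int64(246)) [134. 132. 126.] [1.3 1.3 1.3]
120 (np.int64(385), np.int64(210)) [118. 125. 124.] [11.4 11.7 10.7]
180 (np.int64(352), np.int64(195)) [90. 89. 85.] [11.1 10.4  9.6]
240 (np.int64(323), np.int64(215)) [131. 130. 124.] [0.8 0.8 0.9]
300 (np.int64(326), np.int64(251)) [109. 111. 108.] [27.1 22.7 19.1]
t 19.4 tcp [498.1 -21.5 138.6] rot [-3.430e-02  9.994e-01 -1.000e-04  0.000e+00] F [ 0.9 -1.   0.6] op 32.34006559326408 ff 0.0 q [-0.286  0.033  1.888 -0.     1.221 -1.925]
head 93.93 shift [-1.   0.  60.6] turn -0.07 alt 179.93413053484358
```

arm_command --motion '[[[0, 0, 15, 0], [0, 0, 35, 0], [0, 0, 53, 0], [0, 0, 60, 0], [0, 0, 60, 0]]]'

```text
t: 19.82
tcp_pos: [496.4, -20.6, 76.7]
ee_rot: [-0.035, 0.999, 0.001, -0.002]
ft_force: [0.3, 0.6, 0.0]
opening: 32.2
finger_force: 0.0
```

arm_command --motion '[[[5.3, -10, 0, 0], [9.9, -20.3, 0, 0], [13.8, -30.9, 0, 0], [16.9, -41.8, 0, 0], [19.2, -52.9, 0, 0]]]'

```text
t: 20.23
tcp_pos: [479.9, -73.4, 78.6]
ee_rot: [-0.035, 0.999, 0.002, -0.003]
ft_force: [-6.1, 6.2, 0.9]
opening: 32.1
finger_force: 3.6
```

arm_command --motion '[[[1.6, -11.2, 0, 0], [2.4, -22.4, 0, 0], [2.4, -33.8, 0, 0], [1.6, -45, 0, 0], [0, -56.2, 0, 0]]]'

```text
t: 20.65
tcp_pos: [486.5, -132.0, 79.4]
ee_rot: [-0.035, 0.999, -0.0, 0.0]
ft_force: [-1.4, 1.5, -0.2]
opening: 32.1
finger_force: 0.7
```

arm_command --motion '[[[-2.3, -11.1, 0, 0], [-5.4, -22, 0, 0], [-9.3, -32.6, 0, 0], [-13.9, -42.9, 0, 0], [-19.2, -52.9, 0, 0]]]'

```text
t: 21.07
tcp_pos: [510.3, -183.6, 78.9]
ee_rot: [-0.035, 0.999, -0.0, 0.0]
ft_force: [-0.3, -0.5, -0.2]
opening: 32.3
finger_force: 0.0
```

arm_command --motion '[[[0, 0, 0, 0], [0, 0, 0, 0], [0, 0, 0, 0], [0, 0, -25, 0], [0, 0, -60, 0]]]'

```text
t: 21.48
tcp_pos: [506.5, -179.9, 135.5]
ee_rot: [-0.035, 0.999, 0.003, -0.004]
ft_force: [0.4, -0.9, -0.6]
opening: 32.3
finger_force: 0.0
```

arm_command --motion '[[[10, 10, -35, 0], [20, 20, -70, 0], [30, 30, -105, 0], [30, 40, -140, 0], [30, 50, -175, 0]]]' --fingers 1

```text
t: 21.9
tcp_pos: [475.0, -133.2, 315.3]
ee_rot: [-0.035, 0.999, -0.0, 0.0]
ft_force: [0.0, 0.1, -0.1]
opening: 1.3
finger_force: 0.0
```

arm_command --motion '[[[0, 8, -30, 0], [0, 16, -60, 0], [0, 24, -90, 0], [0, 30, -95, 0], [0, 30, -95, 0]]]'

```text
t: 22.32
tcp_pos: [474.4, -103.5, 411.2]
ee_rot: [-0.036, 0.999, -0.001, 0.002]
ft_force: [0.3, -0.0, -0.8]
opening: 0.8
finger_force: 0.0
```

```bash
python3 chk.py t5.png; python3 -c "
from h import *
snap('wrist','w9.png');snap('side','s9.png')
h=np.radians(4);X=np.array([np.cos(h),np.sin(h)]);A=np.array([644.7,-92.4])
b=A+3*X
print('ball pred',b, w2p('w9.png',[*b,325]),w2p('s9.png',[*b,325]),w2p('t5.png',[*b,325]))
for n in('w9','s9','t5'):
  im=cv2.imread(f'pics/{n}.png'); u,v=w2p(n+'.png',[*b,325]).astype(int)
  if 20<u<620 and 20<v<460:
    w=40; y0,x0=max(0,v-w),max(0,u-w); m=(im[y0:v+w,x0:u+w].max(2)<32).astype(np.uint8)
    k,l,s,c=cv2.connectedComponentsWithStats(m); print(n,[(s[i].tolist(),(c[i]+[x0,y0]).round(1)) for i in range(1,k) if s[i,4]>60])
go(*b,400,94)"
```

```text
0 (np.int64(358), np.int64(266)) [118. 130. 133.] [22.5 26.2 27.5]
60 (np.int64(388), np.int64(246)) [133. 132. 126.] [2.6 2.4 2.2]
120 (np.int64(385), np.int64(210)) [134. 132. 126.] [1.4 1.2 1.1]
180 (np.int64(352), np.int64(195)) [90. 89. 85.] [11.  10.5  9.5]
240 (np.int64(323), np.int64(215)) [134. 133. 127.] [2.9 2.7 2.9]
300 (np.int64(326), np.int64(251)) [131. 130. 124.] [1.1 1.2 1.1]
ball pred [647.69269215 -92.19073058] [319.64592762 441.44598203] [365.35818006 230.23246582] [359.70779058 215.94276592]
w9 [([0, 0, 27, 79, 1691], array([290. , 442.1])), ([29, 0, 51, 72, 2006], array([338.5, 443. ]))]
s9 [([34, 34, 14, 14, 143], array([365.8, 230.8]))]
t5 [([35, 35, 12, 13, 124], array([359.5, 216.1]))]
t 22.47 tcp [ 473.3 -104.2  406.6] rot [-3.520e-02  9.994e-01  7.000e-04 -1.400e-03] F [-0.4  0.2  0.4] op 0.691819287074268 ff 0.0 q [-0.467 -0.126  1.513 -0.     1.758 -2.108]
head 94.03 shift [-174.9   -0.3    6.1] turn 0.03 alt -179.96582972111185
```

arm_command --motion '[[[-30, 0, 0, 0], [-68, 0, 0, 0], [-106, 0, 0, 0], [-144, 0, 0, 0], [-174, 0, 0, 0]]]'

```text
t: 22.88
tcp_pos: [648.8, -92.1, 404.9]
ee_rot: [-0.035, 0.999, 0.001, -0.002]
ft_force: [0.2, 0.1, 0.4]
opening: 0.3
finger_force: 0.0
```

arm_command --motion '[[[0, 0, 0, 0], [0, 0, 15, 0], [0, 0, 30, 0], [0, 0, 45, 0], [0, 0, 50, 0]]]'

```text
t: 23.3
tcp_pos: [645.7, -92.3, 353.9]
ee_rot: [-0.035, 0.999, 0.001, -0.003]
ft_force: [0.5, -0.5, -0.2]
opening: 0.2
finger_force: 0.0
```

```bash
python3 -c "
from h import *
go(647.7,-92.2,345,94)"
```

```text
t 23.3 tcp [645.7 -92.3 353.9] rot [-0.0348  0.9994  0.0012 -0.0035] F [ 0.5 -0.5 -0.2] op 0.23216384574327845 ff 0.0 q [-0.327  0.323  1.133 -0.     1.693 -1.967]
head 93.99 shift [-2.1 -0.1  8.8] turn -0.01 alt 179.98923829660163
```

arm_command --motion '[[[-1, 0, 11, 0], [7, 0, 24, 0], [12.5, 0, 38, 0], [17, 0, 52, 0], [20, 0, 66.5, 0]]]'

```text
t: 23.72
tcp_pos: [626.5, -94.2, 293.1]
ee_rot: [-0.035, 0.999, -0.001, 0.0]
ft_force: [-2.8, -1.1, 6.2]
opening: 0.7
finger_force: 2.7
```

```bash
python3 -c "
from h import *
st();f='s10.png';im=snap('side',f)
h=np.radians(4);X=np.array([np.cos(h),np.sin(h)]);A=np.array([644.7,-92.4])
for t in(20,15,10,5): print(t,w2p(f,[*(A+(150-170*np.cos(np.radians(t)))*X),240+170*np.sin(np.radians(t))]).round(1))
m=(im[180:330,330:440].max(2)<32).astype(np.uint8);k,l,s,c=cv2.connectedComponentsWithStats(m);print([(s[i].tolist(),(c[i]+[330,180]).round(1)) for i in range(1,k) if s[i,4]>40])"
```

```text
t 23.72 tcp [626.5 -94.2 293.1] rot [-3.480e-02  9.994e-01 -6.000e-04  1.000e-04] F [-2.8 -1.1  6.2] op 0.7230122655738866 ff 2.695961836434435 q [-3.390e-01  2.720e-01  1.312e+00 -1.000e-03  1.557e+00 -1.979e+00]
20 [359.2 239.1]
15 [356.9 243.6]
10 [355.2 248.2]
5 [354.1 252.6]
[([12, 0, 36, 9, 169], array([360.3, 184.1])), ([27, 31, 14, 5, 56], array([363.4, 212.8])), ([22, 45, 29, 4, 62], array([366.2, 226.9])), ([20, 62, 14, 11, 105], array([356.3, 247.6]))]
```

Force is 6 N up and the ball is at about 10 degrees, following well. I continue down.

arm_command --motion '[[[2.2, 0, 14.7, 0], [2.8, 0, 29.5, 0], [2.2, 0, 44.3, 0], [0.2, 0, 59, 0], [-3, 0, 73.5, 0]]]'

```text
t: 24.18
tcp_pos: [630.2, -93.9, 219.2]
ee_rot: [-0.035, 0.999, -0.0, 0.0]
ft_force: [-3.3, -1.0, 4.8]
opening: 0.5
finger_force: 2.4
```

arm_command --motion '[[[-4.5, 0, 12, 0], [-7.5, 0, 20, 0], [-9, 0, 25, 0], [-9, 0, 27, 0], [-9, 0, 27, 0]]]'

```text
t: 24.6
tcp_pos: [639.6, -93.0, 191.7]
ee_rot: [-0.035, 0.999, -0.0, -0.0]
ft_force: [-5.4, -0.1, 8.5]
opening: 0.4
finger_force: 3.7
```

```bash
python3 -c "
from h import *
go(641,-92.6,186.2,94);f='s11.png';im=snap('side',f)
h=np.radians(4);X=np.array([np.cos(h),np.sin(h)]);A=np.array([644.7,-92.4])
for t in(-15,-20,-25): print(t,w2p(f,[*(A+(150-170*np.cos(np.radians(t)))*X),240+170*np.sin(np.radians(t))]).round(1))
m=(im[230:330,330:440].max(2)<32).astype(np.uint8);k,l,s,c=cv2.connectedComponentsWithStats(m);print([(s[i].tolist(),(c[i]+[330,230]).round(1)) for i in range(1,k) if s[i,4]>40])"
```

```text
t 24.6 tcp [639.6 -93.  191.7] rot [-3.510e-02  9.994e-01 -1.000e-04 -3.000e-04] F [-5.4 -0.1  8.5] op 0.43698236622441006 ff 3.7462699765819707 q [-0.331  0.357  1.405 -0.     1.38  -1.972]
head 94.02 shift [-1.4  0.3  5.5] turn 0.02 alt -179.97864342452152
-15 [354.8 269.5]
-20 [356.3 273.4]
-25 [358.2 277. ]
[([30, 16, 13, 5, 47], array([366. , 247.9])), ([25, 30, 27, 4, 54], array([368.5, 261.9])), ([22, 42, 12, 11, 89], array([357.4, 277.3]))]
```

arm_command --motion '[[[-1, 0, 3, 0], [-2, 0, 6, 0], [-2, 0, 8, 0], [-2, 0, 8, 0], [-2, 0, 8, 0]]]'

```text
t: 25.07
tcp_pos: [642.1, -93.0, 186.0]
ee_rot: [-0.035, 0.999, -0.001, 0.001]
ft_force: [-7.5, -0.2, 12.1]
opening: 0.1
finger_force: 6.4
```

arm_command --motion '[[[0, 0, 0, 0], [0, 0, 0, 0], [0, 0, 0, 0], [0, 0, 0, 0], [0, 0, 0, 0]]]'

```text
t: 25.48
tcp_pos: [642.1, -93.0, 186.0]
ee_rot: [-0.035, 0.999, -0.0, 0.001]
ft_force: [-6.8, 0.2, 12.8]
opening: 0.3
finger_force: 6.3
```

arm_command --motion '[[[0, 0, 2, 0], [0, 0, 2, 0], [0, 0, 2, 0], [0, 0, 2, 0], [0, 0, 2, 0]]]'

```text
t: 25.9
tcp_pos: [642.2, -92.9, 185.6]
ee_rot: [-0.035, 0.999, -0.001, 0.001]
ft_force: [-9.8, 1.4, 19.7]
opening: 0.4
finger_force: 9.6
```

arm_command --motion '[[[0, 0, 0, 0], [0, 0, 0, 0], [0, 0, 0, 0], [0, 0, 0, 0], [0, 0, 0, 0]]]'

```text
t: 26.32
tcp_pos: [642.2, -93.0, 185.6]
ee_rot: [-0.035, 0.999, -0.001, 0.001]
ft_force: [-9.7, 1.7, 18.4]
opening: 0.7
finger_force: 9.6
```

arm_command --motion '[[[0, 0, 0, 0], [0, 0, 0, 0], [0, 0, 0, 0], [0, 0, 0, 0], [0, 0, 0, 0]]]'

```text
t: 26.73
tcp_pos: [642.3, -93.0, 185.7]
ee_rot: [-0.035, 0.999, -0.001, 0.001]
ft_force: [-9.3, 1.0, 19.6]
opening: 0.8
finger_force: 9.6
```

Run:
```python
from h import *
st();f='s12.png';im=snap('side',f)
h=np.radians(4);X=np.array([np.cos(h),np.sin(h)]);A=np.array([644.7,-92.4])
t=-25;print(w2p(f,[*(A+(150-170*np.cos(np.radians(t)))*X),240+170*np.sin(np.radians(t))]).round(1))
m=(im[230:330,330:440].max(2)<32).astype(np.uint8);k,l,s,c=cv2.connectedComponentsWithStats(m);print([(s[i].tolist(),(c[i]+[330,230]).round(1)) for i in range(1,k) if s[i,4]>40])
# any brown (wood) near the ram station?
u,v=w2p(f,[*(A+108*X),84]).astype(int); q=im[v-30:v+30,u-40:u+40].astype(int); b=(q[:,:,2]-q[:,:,0])>18
ys,xs=np.where(b); print('ram px',u,v,'wood px',b.sum(), (xs.min()+u-40,xs.max()+u-40,ys.min()+v-30,ys.max()+v-30) if b.any() else None)
```

```text
t 26.73 tcp [642.3 -93.  185.7] rot [-3.520e-02  9.994e-01 -7.000e-04  1.100e-03] F [-9.3  1.  19.6] op 0.7547111140642712 ff 9.553911499679089 q [-3.290e-01  3.660e-01  1.406e+00 -1.000e-03  1.367e+00 -1.970e+00]
[358.2 277. ]
[([31, 18, 13, 5, 50], array([366.6, 249.7])), ([26, 32, 27, 4, 52], array([369.3, 263.8])), ([23, 44, 12, 11, 90], array([358.2, 279. ]))]
ram px 398 296 wood px 280 (np.int64(379), np.int64(420), np.int64(290), np.int64(311))
```

arm_command --motion '[[[5.6, 0, -13.7, 0], [10.1, 0, -27.8, 0], [13.3, 0, -42.3, 0], [15.3, 0, -57, 0], [15.9, 0, -71.8, 0]]]'

```text
t: 27.2
tcp_pos: [625.9, -93.7, 254.2]
ee_rot: [-0.035, 0.999, 0.0, 0.0]
ft_force: [1.1, 0.1, 2.2]
opening: 0.6
finger_force: 0.7
```

arm_command --motion '[[[-0.6, 0, -14.8, 0], [-2.6, 0, -29.5, 0], [-5.8, 0, -44, 0], [-10.3, 0, -58, 0], [-15.9, 0, -71.8, 0]]]'

```text
t: 27.62
tcp_pos: [641.7, -92.5, 325.6]
ee_rot: [-0.035, 0.999, 0.0, -0.0]
ft_force: [0.2, 0.1, 0.2]
opening: 0.3
finger_force: 0.2
```

arm_command --motion '[[[-7, 0, -13, 0], [-7, 0, -30, 0], [-7, 0, -55, 0], [-7, 0, -85, 0], [-7, 0, -100, 0]]]'

```text
t: 28.03
tcp_pos: [648.9, -92.2, 428.3]
ee_rot: [-0.035, 0.999, -0.0, 0.002]
ft_force: [0.3, -1.2, 1.1]
opening: 0.3
finger_force: 0.0
```

arm_command --motion '[[[30, 0, 0, 0], [65, 0, 0, 0], [100, 0, 0, 0], [135, 0, 0, 0], [170, 0, 0, 0]]]'

```text
t: 28.45
tcp_pos: [477.3, -103.9, 424.3]
ee_rot: [-0.035, 0.999, 0.0, -0.001]
ft_force: [0.3, -0.5, -0.0]
opening: 0.0
finger_force: 0.0
```

arm_command --motion '[[[30, 0, 0, 0], [60, 0, 0, 0], [60, 0, 0, 0], [60, 0, 0, 0], [60, 0, 0, 0]]]'

```text
t: 28.87
tcp_pos: [419.5, -108.3, 425.0]
ee_rot: [-0.035, 0.999, 0.0, 0.0]
ft_force: [-0.3, 0.8, -0.3]
opening: 0.8
finger_force: 0.0
```

Run:
```python
from h import *
st();h=np.radians(4);X=np.array([np.cos(h),np.sin(h)]);A=np.array([644.7,-92.4])
for n in ('side','top'):
  f=n+'13.png';im=snap(n,f); u,v=w2p(f,[*(A+3*X),325]).astype(int);x0,y0=u-40,v-40
  m=(im[y0:v+40,x0:u+40].max(2)<32).astype(np.uint8);k,l,s,c=cv2.connectedComponentsWithStats(m);print((u,v),[(s[i,4],(c[i]+[x0,y0]).round(1)) for i in range(1,k) if s[i,4]>40])
  a=cv2.imread('pics/%s0.png'%n).astype(int); d=np.abs(im.astype(int)-a).max(2)
  for nm,(px,py) in dict(sq=(196,290),rd=(249,290),glue=(169,241),tin=(493,296),mug=(462,318),brush=(482,262)).items():
    if n=='top': print(nm,(d[py-15:py+15,px-15:px+15]>40).sum())
f='side13.png';im=cv2.imread('pics/'+f).astype(int);u,v=w2p(f,[*(A+108*X),84]).astype(int); q=im[v-30:v+30,u-40:u+40]; b=(q[:,:,2]-q[:,:,0])>18
ys,xs=np.where(b); print('wood px',b.sum(),xs.min()+u-40,xs.max()+u-40,ys.min()+v-30,ys.max()+v-30)
print('expected extents',[w2p(f,[*(A+(108+dx)*X+dy*np.array([-X[1],X[0]])),z]).round(0).tolist() for dx in(-50,50) for dy in(-30,) for z in (60,84)])
```

```text
t 28.87 tcp [ 419.5 -108.3  425. ] rot [-3.500e-02  9.994e-01  2.000e-04  1.000e-04] F [-0.3  0.8 -0.3] op 0.7820557823772887 ff 0.0 q [-0.533 -0.261  1.593  0.     1.809 -2.174]
(np.int64(365), np.int64(230)) [(np.int32(143), array([365.8, 230.8]))]
(np.int64(359), np.int64(215)) [(np.int32(125), array([359.4, 216.1]))]
sq 0
rd 0
glue 0
tin 0
mug 0
brush 0
wood px 276 379 420 289 311
expected extents [[381.0, 312.0], [382.0, 306.0], [418.0, 309.0], [419.0, 303.0]]
```

The ball is back at its rest pixel, the block is in its nest under the pad, and the bystanders have not moved. I hand the job in.

```bash
python3 -c "
from cell import ctrl
print(ctrl.close_job())"
```

```text
the job is handed in; nothing more can be done
None
```

The block was pressed for over a second and left page up in its nest under the pad. My last pictures showed the lever back up and the other loose things unmoved. I handed the job in at about 29 s; it returned no verdict.

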